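Check the blue-padded leaf spring at the microscope table

TASK

Check the leaf spring with the blue pad: press straight down on its blue pad at mid-span, with about 10 N, until the red tip of the spring has sunk into the green band of its scale, hold it there for about two seconds, then let the spring rise again and move clear. Never push the tip down into the red zone below the band, and leave the spring with the yellow pad untouched.

Things in the scene. Friction and masses are not known exactly. Their poses are not given: they have to be found in the camera images.
- blue_pad: Blue pad on the middle of a flat steel leaf spring (22 mm wide): 34 mm across it, 40 along, 7 thick. Origin: centre of its top face, about 96 mm above the table when free; y runs along the spring to its tip, z up. 10 N sinks it about 18 mm (1.8 mm per N) and tilts it 16 degrees down to the tip. 80 mm to the -y side is the clamp block, 44 mm wide, 111 mm high; the base, 80 x 252 mm, is bolted down.
- blue_tip (a point): Middle of the red tip block (26 mm wide, 8 long, 7 high) at the free end of the blue-padded spring, 80 mm from the pad's middle; about 88 mm above the table when free. It sinks 2.2 times as far as the pad: about 39 mm at 10 N, to the middle of the green band. Springs back when let go.
- blue_band (a point): Fixed point at mid-height of the green band on the blue spring's scale, 48 mm above the table, below the free tip. The band is 26 mm high (13 above and below); the red zone starts 20 mm below this point. The scale is a white upright plate beside the tip and 43 mm beyond it, 66 mm wide, 4 thick, its top 115 mm above the table, 26 mm to the -x side of the spring's centre line.
- yellow_stand: The second stand, of the same shape, 80 x 252 mm and 115 mm high, whose spring has a yellow pad: not to be touched. Origin on the table right under its yellow pad; y along its spring from clamp to tip.

How it is judged:
By the outcome, as a careful person would: the job done as asked, in the order asked, and still so for the second after the job is handed in, with the robot touching nothing.
It also fails if it takes over 35 s, if anything falls off the work surface, if the arm or the gripper's body presses on something with over 40 N, if the wrist force passes 120 N, or if a joint passes its speed limit or range.

ROBOT

A 6-joint arm with a two-finger parallel gripper is mounted at the origin on the work surface. World frame = base frame: x ahead of the robot, y to its left, z up, the work surface at z = 0. Lengths are in m, angles in rad, forces in N, time in s.
With the tool pointing down it reaches from about 0.425 to 0.95 m from the base axis. Payload 3.5 kg.
Tool frame: the origin (TCP) lies at the very end of the fingers, on their centre line; the grasp point (between the pads) lies 19 mm behind it (grip_depth is the distance from the TCP to the grasp point, in m); x points along the fingers, z is the direction in which the jaws open and shut, and the axes are right-handed (so a half turn about x gives the same grasp; the last joint's range is limited). The gripper opens to 85 mm and grips with 20 to 120 N. Pads are 22 mm wide; open, the fingers measure 114 mm over their backs; the gripper's body (76 mm by 85 mm) begins 54 mm behind the grasp point. The pads swing forward as they close: fully open they stand 13 mm farther back than shut.
Start: joints at [-1.414, 0.286, 1.577, -0, 1.279, -0.15], TCP at [0.204, -0.643, 0.231] pointing down, gripper open.
Joint ranges: [-2.77, 2.77], [-0.9, 2.22], [0.21, 2.48], [-1.53, 4.67], [0.24, 2.81], [-2.84, 2.84]. Speed limits (rad/s): [2.79, 2.79, 3.14, 3.14, 3.14, 3.14].

INTERFACE

Orientations are given as a unit quaternion [x, y, z, w].
In Python, from plant import get_state, read_camera, calibration, sign_off, recognise, grip_depth gives the robot as it stands. The module is installed in compiled form; this text tells all that it offers.
- The arm moves only by the tool servo_tool, never from a script. Its argument "deltas" is a list that holds one entry, the list of rows, each a list of 4 numbers: the shift along the world's x, y, z scaled (see below), then the turn about the world's z scaled (see below). In form: [[[tx, ty, tz, spin], ...]]. A call has exactly 5 rows; each row is the pose to reach, as a shift and turn from the pose commanded when the call began; what a row does not reach only later rows make up. The controller multiplies each number of a shift by 10 cm and each number of a turn by 90 degrees. A row lasts 1/10 s, in which the tool goes at most 50 mm and 8.59 degrees, less where a joint would pass 70% of its speed; a pose out of reach is approached as far as the arm can. A call with a number of a shift or a turn outside -1 to 1 is refused whole. A call with a gripper value outside its range is refused whole. "claw" is the gripper's target within -1 to 1 (fully open at 1, half-way at 0, shut at -1), set as the call begins (left out, the last holds). The fingers move at their own pace and stop on an object; "force" is the grip in N (left out, the last holds). Time passes only in rows, so rows that repeat a pose let the fingers close, or fill a call up. It gives the time, the measured TCP pose, the force and the opening at its end, in the units of the state.
- get_state(): the state, without advancing time (a new reading comes with each control period).
- read_camera(name): name is "scene" or "top"; returns the picture (420x560x3 uint8, blue, green, red); there is no depth.
- calibration(name): a dict with "intrinsics" (3x3 intrinsics, pixels), "R" (3x3) and "t" (3): a world point X has camera coordinates R X + t. Camera axes: x right, y down, z forward; pixel columns grow to the right and rows downward; lengths in m; the calibration is good to about 2 mm. A picture is of the moment at which its call begins. calibration takes no time and is no camera call.
- sign_off(): hands the job in, once; it reports no verdict.
Trained networks look in the newest picture that a camera, given by its name, has taken for a name from the list of things; names that differ only in an ending like _2 or _b are one class to them, and where a whole thing is asked for, a point or a joint stands for the part that bears it (a point fixed in the world has none). Each returns a list of dicts, best first, with "p" (0 to 1); they miss things now and then, are a little off and sometimes report something else, mostly with a low value. They report only what shows in the picture. A call takes as long as a camera call.
- recognise(camera, query): "at" ([x, y, z] in m, in world coordinates, good to about 4 mm: the middle of the surface that is visible of it).
The state is a dict: "time": time; "qpos": joint angles; "dq": joint speeds; "joint_efforts": joint torques, N m; "eef_pos": TCP position; "tcp_rot": TCP orientation; "contact_force": force on the tool from outside, world axes, zero at the start; "wrist_torque": the same for the moment, N m; "opening": opening from 0.0 (shut) to 1.0 (fully open).
Only numpy, scipy, OpenCV 4.12 (cv2) and the standard library are available. Lean on these libraries where they do the work, as an engineer would, in place of code of your own. Each camera call takes 0.05 s, during which the arm holds its last target. There are 200 camera calls.

## Working session

There is one attempt and no reset: what is moved stays moved. The work goes in short steps, Python scripts to look and compute and a tool call to move; the robot and the scene stay as the last step left them, time stands still between calls to the robot, and variables do not carry over. Pictures are saved under pics/ and viewed, about 8 in all and at most 12, crops included, and the job is handed in when it is done.

Besides the shell and the picture viewer there is one more tool, called after "Call:" in YAML: its name, and indented under it one key for each argument. servo_tool: Moves the arm, as the interface text tells. Its arguments: {"type":"object","properties":{"deltas":{"type":"array"},"claw":{"type":"number"},"force":{"type":"number"}},"required":["deltas"]}

```bash
mkdir -p pics
python3 - <<'E'
from plant import *
import cv2, numpy as np
for c in ("scene","top"):
    cv2.imwrite(f"pics/{c}0.png",read_camera(c))
    for q in ("blue_pad","blue_tip","yellow_stand"):
        print(c,q,[(np.round(d["at"],3),round(d["p"],2)) for d in recognise(c,q)][:3])
a,b=[cv2.imread(f"pics/{c}0.png") for c in("scene","top")]
s=get_state();print(s["time"],s["eef_pos"],s["tcp_rot"],s["contact_force"],s["opening"],grip_depth)
E
```

```text
scene blue_pad [(array([ 0.613, -0.183,  0.099]), 0.93)]
scene blue_tip [(array([ 0.604, -0.164,  0.093]), 0.9)]
scene yellow_stand [(array([0.595, 0.225, 0.011]), 0.7)]
top blue_pad [(array([ 0.61 , -0.182,  0.096]), 0.62)]
top blue_tip [(array([ 0.609, -0.165,  0.089]), 0.64), (array([ 0.612, -0.179,  0.091]), 0.17)]
top yellow_stand [(array([0.583, 0.206, 0.013]), 0.64)]
0.4 [ 0.20384902 -0.64337723  0.23112631] [ 0.41780861  0.57062206 -0.4176511   0.57043316] [-0.363241   -0.01844625  0.81564546] 1.0020177514340955 0.0187
```

View pics/scene0.png

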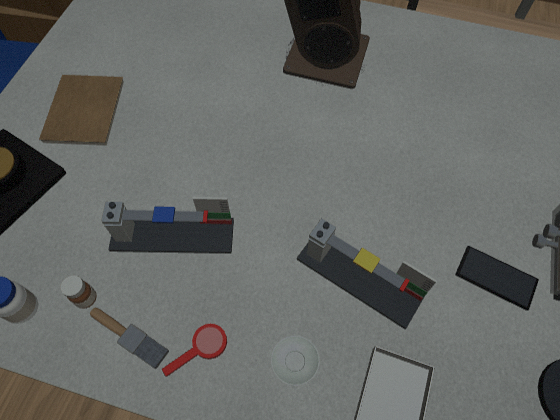

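View pics/top0.png

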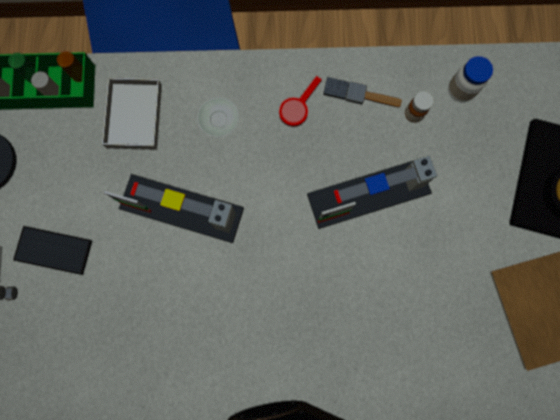

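The scene view shows the blue-pad stand on the left, with the pad at (164,214) and the red tip at about (205,216). The top view has the pad at (377,183), the tip at (337,197) and the clamp at (425,170). The yellow stand is about 0.4 m away in y. Next I'll localise the pad and tip by colour.

```bash
cat > h.py <<'E'
import cv2, numpy as np
from plant import calibration
def ray(c,px,z):
    k=calibration(c);K,R,t=[np.array(k[n]) for n in("intrinsics","R","t")]
    C=-R.T@t; d=R.T@np.linalg.solve(K,[*px,1]); return C+d*(z-C[2])/d[2]
def blob(im,col,box):
    x0,y0,x1,y1=box; i=im[y0:y1,x0:x1].astype(int); b,g,r=i[...,0],i[...,1],i[...,2]
    m=(b>1.6*r)&(b>60) if col=="b" else (r>1.8*g)&(r>1.8*b)&(r>60)
    v,u=np.nonzero(m); return (u.mean()+x0,v.mean()+y0),len(u),(u.min()+x0,u.max()+x0,v.min()+y0,v.max()+y0)
def proj(c,X):
    k=calibration(c);p=np.array(k["intrinsics"])@(np.array(k["R"])@X+k["t"]);return p[:2]/p[2]
E
python3 - <<'E'
from h import *
for c,bb,rb in (("scene",(140,195,190,235),(195,195,225,235)),("top",(355,165,400,205),(325,185,350,210))):
    im=cv2.imread(f"pics/{c}0.png")
    p=blob(im,"b",bb); r=blob(im,"r",rb); print(c,p,r)
    P=ray(c,p[0],.095);T=ray(c,r[0],.088); d=T-P
    print(P.round(4),T.round(4),np.hypot(*d[:2]),np.degrees(np.arctan2(d[1],d[0])))
    k=calibration(c);print("cam",-(np.array(k["R"]).T@k["t"]))
im=cv2.imread("pics/scene0.png")[180:270,90:250];cv2.imwrite("pics/s1.png",cv2.resize(im,None,fx=5,fy=5,interpolation=3)[:, :800])
E
```

```text
scene ((np.float64(163.04746835443038), np.float64(214.1139240506329)), 316, (np.int64(152), np.int64(174), np.int64(207), np.int64(222))) ((np.float64(209.74725274725276), np.float64(218.17582417582418)), 91, (np.int64(203), np.int64(224), np.int64(210), np.int64(223)))
[ 0.6097 -0.1815  0.095 ] [ 0.5886 -0.0943  0.088 ] 0.08972627673395465 103.62943766126247
cam [0.95845221 0.15574026 0.89608649]
top ((np.float64(376.7150127226463), np.float64(183.3791348600509)), 393, (np.int64(364), np.int64(389), np.int64(173), np.int64(194))) ((np.float64(337.14864864864865), np.float64(195.94594594594594)), 74, (np.int64(333), np.int64(341), np.int64(189), np.int64(203)))
[ 0.608  -0.1802  0.095 ] [ 0.5866 -0.1034  0.088 ] 0.07973129357997046 105.51542032422506
cam [0.38845882 0.0142389  1.02539212]
```

View pics/s1.png

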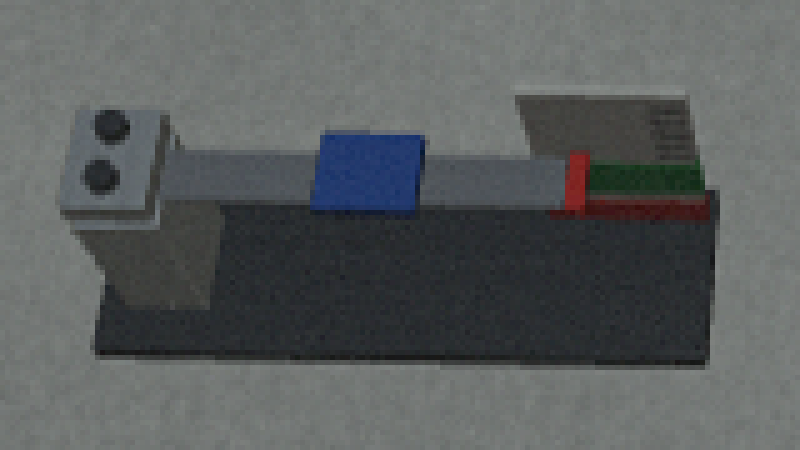

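Run:
```python
from plant import *
import numpy as np
from scipy.spatial.transform import Rotation as R
s=get_state();M=R.from_quat(s["tcp_rot"]).as_matrix();print(M.round(3))
a=np.degrees(np.arctan2(M[1,2],M[0,2]));print("jaw yaw",a,"to 15:",(15-a+90)%180-90)
```

```text
[[-0.     0.953  0.302]
 [ 0.     0.302 -0.953]
 [-1.     0.    -0.   ]]
jaw yaw -72.42180893113613 to 15: 87.42180893113613
```

Call:
servo_tool:
  deltas:
    - [[0.2, 0.25, 0, 0], [0.4, 0.5, 0, 0], [0.6, 0.7, 0, 0], [0.8, 0.9, 0, 0], [0.9, 1, 0, 0]]
  claw: -1
  force: 40

```text
time: 0.9
eef_pos: [0.2952, -0.542, 0.2315]
tcp_rot: [0.417, 0.571, -0.417, 0.571]
contact_force: [0.8, 0.1, 0.3]
opening: 0.145
```

Call:
servo_tool:
  deltas:
    - [[0.2, 0.2, 0, 0.05], [0.4, 0.4, 0, 0.1], [0.6, 0.6, 0, 0.16], [0.8, 0.8, 0, 0.21], [0.9, 1, 0, 0.27]]

```text
time: 1.4
eef_pos: [0.3849, -0.443, 0.2314]
tcp_rot: [0.287, 0.646, -0.287, 0.646]
contact_force: [-0.5, -0.2, -0.2]
opening: 0.004
```

Call:
servo_tool:
  deltas:
    - [[0.2, 0.2, 0, 0.05], [0.4, 0.4, 0, 0.1], [0.6, 0.6, 0, 0.16], [0.8, 0.8, 0, 0.21], [0.9, 1, 0, 0.27]]

```text
time: 1.9
eef_pos: [0.475, -0.3431, 0.2315]
tcp_rot: [0.144, 0.692, -0.145, 0.692]
contact_force: [-0.0, -0.2, 0.4]
opening: -0.003
```

Call:
servo_tool:
  deltas:
    - [[0.2, 0.2, 0, 0.05], [0.4, 0.4, 0, 0.1], [0.6, 0.6, 0, 0.16], [0.8, 0.8, 0, 0.21], [0.9, 1, 0, 0.27]]

```text
time: 2.4
eef_pos: [0.5651, -0.2431, 0.2314]
tcp_rot: [-0.005, 0.707, 0.004, 0.707]
contact_force: [0.5, -0.1, -0.2]
opening: 0.0
```

Call:
servo_tool:
  deltas:
    - [[0.1, 0.2, 0, 0.05], [0.2, 0.4, 0, 0.1], [0.3, 0.6, -0.1, 0.14], [0.4, 0.65, -0.2, 0.16], [0.43, 0.68, -0.3, 0.16]]

```text
time: 2.9
eef_pos: [0.6077, -0.1755, 0.2006]
tcp_rot: [-0.092, 0.701, 0.092, 0.701]
contact_force: [0.1, -0.3, -0.9]
opening: -0.002
```

Run:
```python
from plant import *
import cv2,numpy as np
from scipy.spatial.transform import Rotation as R
s=get_state();M=R.from_quat(s["tcp_rot"]).as_matrix()
print(s["eef_pos"],np.degrees(np.arctan2(M[1,2],M[0,2])),s["opening"],s["contact_force"],s["qpos"])
im=read_camera("scene");cv2.imwrite("pics/full1.png",im);a=im[130:280,80:260]
b=read_camera("top")[130:280,290:470]
cv2.imwrite("pics/c1.png",cv2.resize(np.hstack([a,b]),(792,330),interpolation=3))
```

```text
[ 0.60765654 -0.1755128   0.20059886] 14.908266200626393 -0.0018352080641573152 [ 0.09502245 -0.26381054 -0.88145012] [-4.41208945e-01  2.19645436e-01  1.71456182e+00 -4.96342952e-04
  1.20696454e+00 -7.01230739e-01]
```

View pics/c1.png

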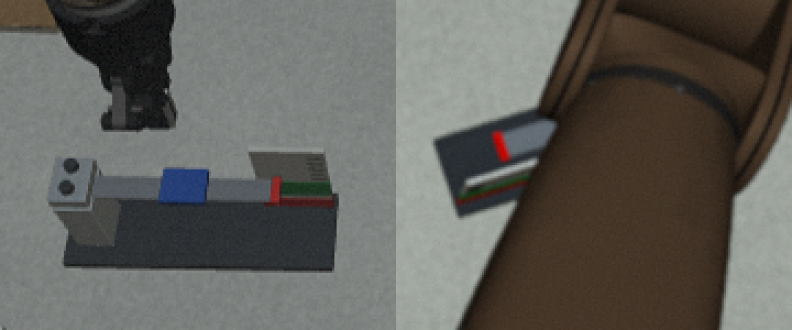

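The scene crop shows the shut gripper above and behind the pad, and the spring free. I'll come down and take a closer look.

Call:
servo_tool:
  deltas:
    - [[0, 0, -0.2, 0], [0, 0, -0.4, 0], [0, 0, -0.6, 0], [0, 0, -0.75, 0], [0, 0, -0.8, 0]]

```text
time: 3.5
eef_pos: [0.6056, -0.1758, 0.1191]
tcp_rot: [-0.09, 0.702, 0.092, 0.7]
contact_force: [0.2, -0.5, -0.4]
opening: -0.0
```

Run:
```python
from h import *
from plant import *
s=get_state();print(s["eef_pos"],s["contact_force"])
im=read_camera("scene");p=proj("scene",s["eef_pos"]);print(p, proj("scene",np.array([.607,-.175,.096])))
a=im[140:260,90:250];c=cv2.resize(a,None,fx=5,fy=5,interpolation=3)
cv2.circle(c,tuple(int(v) for v in (p-[90,140])*5),4,(0,255,255),-1);cv2.imwrite("pics/c2.png",c)
```

```text
[ 0.60556122 -0.17584941  0.11912173] [ 0.24927336 -0.50912222 -0.37944364]
[163.97493316 206.98258933] [166.62378074 213.55706649]
```

View pics/c2.png

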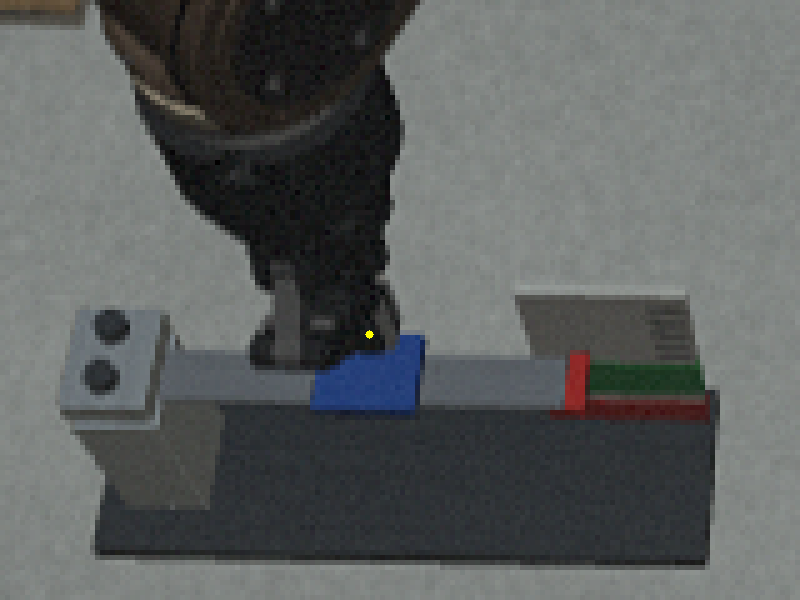

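Run:
```python
from h import *
from scipy.optimize import fsolve
T=np.array([.6056,-.1758,.1191]);j=np.array([.966,.26,0]);w=np.array([-.26,.966,0]);z=np.array([0,0,1])
for u,v in((270,367),(300,370),(350,355),(395,345),(288,265),(392,285)):
    q=np.array([u/5+90,v/5+140])
    print((u,v),"jaw,h for w=-11,0,11:",[(fsolve(lambda s:proj("scene",T+s[0]*j+s[1]*z+o*w)-q,[0,.03])*1000).round() for o in(-.011,0,.011)])
for a in(-.015,0,.015):
  for b in (-.011,.011): print(a,b,((proj("scene",T+a*j+b*w)-[90,140])*5).round())
```

```text
(270, 367) jaw,h for w=-11,0,11: [array([53., 72.]), array([ 70., 104.]), array([ 87., 137.])]
(300, 370) jaw,h for w=-11,0,11: [array([37., 40.]), array([55., 74.]), array([ 73., 108.])]
(350, 355) jaw,h for w=-11,0,11: [array([  0., -16.]), array([20., 21.]), array([39., 57.])]
(395, 345) jaw,h for w=-11,0,11: [array([-37., -75.]), array([-15., -36.]), array([6., 3.])]
(288, 265) jaw,h for w=-11,0,11: [array([13., 73.]), array([ 32., 106.]), array([ 51., 138.])]
(392, 285) jaw,h for w=-11,0,11: [array([-55., -56.]), array([-32., -18.]), array([-10.,  20.])]
-0.015 -0.011 [347. 300.]
-0.015 0.011 [405. 302.]
0 -0.011 [341. 334.]
0 0.011 [399. 336.]
0.015 -0.011 [335. 369.]
0.015 0.011 [393. 371.]
```

Call:
servo_tool:
  deltas:
    - [[0.02, 0, -0.06, 0], [0.02, 0, -0.12, 0], [0.02, 0, -0.18, 0], [0.02, 0, -0.24, 0], [0.02, 0, -0.29, 0]]

```text
time: 4.05
eef_pos: [0.609, -0.1752, 0.0921]
tcp_rot: [-0.091, 0.701, 0.092, 0.701]
contact_force: [0.2, 1.9, 2.4]
opening: 0.003
```

Call:
servo_tool:
  deltas:
    - [[0, 0, -0.02, 0], [0, 0, -0.04, 0], [0, 0, -0.05, 0], [0, 0, -0.05, 0], [0, 0, -0.05, 0]]

```text
time: 4.55
eef_pos: [0.609, -0.1752, 0.0878]
tcp_rot: [-0.091, 0.701, 0.092, 0.701]
contact_force: [-0.8, 2.4, 4.9]
opening: 0.0
```

Call:
servo_tool:
  deltas:
    - [[0, 0, -0.02, 0], [0, 0, -0.04, 0], [0, 0, -0.06, 0], [0, 0, -0.06, 0], [0, 0, -0.06, 0]]

```text
time: 5.05
eef_pos: [0.6092, -0.1753, 0.0823]
tcp_rot: [-0.091, 0.701, 0.092, 0.701]
contact_force: [-1.9, 3.6, 6.6]
opening: -0.002
```

```bash
cat > look.py <<'E'
import sys
from h import *
from plant import *
s=get_state();print(s["time"],s["eef_pos"],s["contact_force"])
im=read_camera("scene")
print([(d["at"],d["p"]) for d in recognise("scene","blue_tip")])
c=cv2.resize(im[190:240,170:250],None,fx=10,fy=10,interpolation=3);c=cv2.convertScaleAbs(c,alpha=1.8)
P=np.array([.609,-.181,0]);w=np.array([-.262,.965,0])
for i in range(20,61,13):   # expected block-centre pixels for given sink
    d=i/1000;X=P+w*(.080-.2*d)+[0,0,.088-d];p=(proj("scene",X)-[170,190])*10;print(i,p.round())
    cv2.circle(c,tuple(int(v) for v in p),4,(0,255,255),-1)
cv2.imwrite(sys.argv[1],c)
E
python3 look.py pics/p1.png
```

```text
5.05 [ 0.60920551 -0.17530015  0.08230914] [-1.90956748  3.62224953  6.61532409]
[([0.6001, -0.1426, 0.0648], 0.63)]
20 [346. 314.]
33 [342. 343.]
46 [338. 372.]
59 [334. 400.]
```

View pics/p1.png

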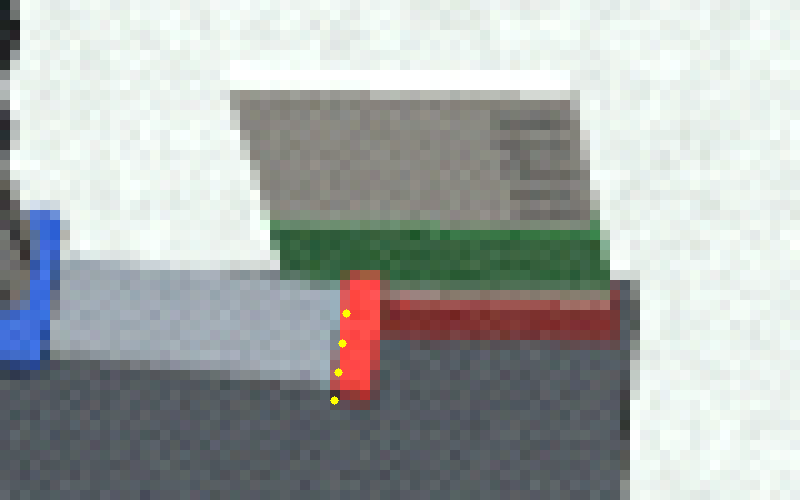

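The tip block is centred at (357,335) in the crop, about 75 px below its free position, so it has sunk about 31–33 mm and is just inside the band. Another 3–4 mm of pad travel should bring it to the middle.

Call:
servo_tool:
  deltas:
    - [[0, 0, -0.01, 0], [0, 0, -0.02, 0], [0, 0, -0.03, 0], [0, 0, -0.03, 0], [0, 0, -0.03, 0]]

```text
time: 5.65
eef_pos: [0.6094, -0.1755, 0.0798]
tcp_rot: [-0.092, 0.701, 0.091, 0.701]
contact_force: [-3.0, 3.8, 7.6]
opening: 0.0
```

```bash
python3 look.py pics/p2.png
```

```text
5.65 [ 0.60936341 -0.17549629  0.079767  ] [-3.00233815  3.8037011   7.61299082]
[([0.6015, -0.1434, 0.0642], 0.97)]
20 [346. 314.]
33 [342. 343.]
46 [338. 372.]
59 [334. 400.]
```

View pics/p2.png

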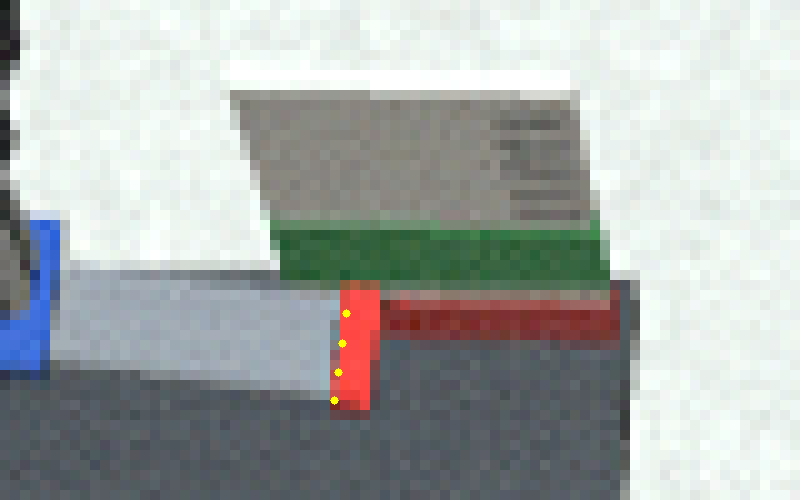

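The tip centre is now at (355,347), sunk about 36 mm and inside the band. I'll add a small nudge and then hold.

Call:
servo_tool:
  deltas:
    - [[0, 0, -0.015, 0], [0, 0, -0.015, 0], [0, 0, -0.015, 0], [0, 0, -0.015, 0], [0, 0, -0.015, 0]]

```text
time: 6.25
eef_pos: [0.6094, -0.1755, 0.0785]
tcp_rot: [-0.092, 0.701, 0.091, 0.701]
contact_force: [-3.1, 3.7, 9.1]
opening: 0.001
```

Call:
servo_tool:
  deltas:
    - [[0, 0, 0, 0], [0, 0, 0, 0], [0, 0, 0, 0], [0, 0, 0, 0], [0, 0, 0, 0]]

```text
time: 6.75
eef_pos: [0.6094, -0.1756, 0.0785]
tcp_rot: [-0.092, 0.701, 0.091, 0.701]
contact_force: [-3.3, 3.2, 9.1]
opening: 0.0
```

```bash
python3 look.py pics/p3.png
python3 - <<'E'
from h import *
im=cv2.imread("pics/p3.png").astype(int);m=(im[...,2]>220)&(im[...,1]<110);v,u=np.nonzero(m);print(u.mean(),v.mean(),v.min(),v.max())
E
```

```text
6.75 [ 0.60943926 -0.17555673  0.07853367] [-3.31079541  3.172938    9.13375139]
[([0.5985, -0.1445, 0.064], 0.64)]
20 [346. 314.]
33 [342. 343.]
46 [338. 372.]
59 [334. 400.]
354.5331870543061 355.34229292375204 300 409
```

Call:
servo_tool:
  deltas:
    - [[0, 0, 0, 0], [0, 0, 0, 0], [0, 0, 0, 0], [0, 0, 0, 0], [0, 0, 0, 0]]

```text
time: 7.35
eef_pos: [0.6094, -0.1756, 0.0785]
tcp_rot: [-0.092, 0.701, 0.091, 0.701]
contact_force: [-3.1, 3.9, 10.3]
opening: -0.0
```

Call:
servo_tool:
  deltas:
    - [[0, 0, 0, 0], [0, 0, 0, 0], [0, 0, 0, 0], [0, 0, 0, 0], [0, 0, 0, 0]]

```text
time: 7.85
eef_pos: [0.6094, -0.1756, 0.0785]
tcp_rot: [-0.092, 0.701, 0.091, 0.701]
contact_force: [-3.8, 4.3, 9.1]
opening: 0.002
```

Call:
servo_tool:
  deltas:
    - [[0, 0, 0, 0], [0, 0, 0, 0], [0, 0, 0, 0], [0, 0, 0.04, 0], [0, 0, 0.1, 0]]

```text
time: 8.35
eef_pos: [0.609, -0.1752, 0.0875]
tcp_rot: [-0.091, 0.701, 0.092, 0.701]
contact_force: [-1.2, 2.9, 3.6]
opening: 0.002
```

Call:
servo_tool:
  deltas:
    - [[0, 0, 0.1, 0], [0, 0, 0.25, 0], [0, 0, 0.5, 0], [0, 0, 0.75, 0], [0, 0, 1, 0]]

```text
time: 8.85
eef_pos: [0.6087, -0.176, 0.188]
tcp_rot: [-0.092, 0.701, 0.091, 0.701]
contact_force: [1.2, 0.2, 0.2]
opening: -0.0
```

Call:
servo_tool:
  deltas:
    - [[0, -0.1, 0.3, 0], [0, -0.3, 0.5, 0], [0, -0.5, 0.5, 0], [0, -0.7, 0.5, 0], [0, -0.9, 0.5, 0]]

```text
time: 9.35
eef_pos: [0.6079, -0.2668, 0.2346]
tcp_rot: [-0.091, 0.702, 0.092, 0.7]
contact_force: [-0.9, -0.1, 0.3]
opening: -0.005
```

Call:
servo_tool:
  deltas:
    - [[0, 0, 0, 0], [0, 0, 0, 0], [0, 0, 0, 0], [0, 0, 0, 0], [0, 0, 0, 0]]

```text
time: 9.85
eef_pos: [0.609, -0.2647, 0.2368]
tcp_rot: [-0.092, 0.701, 0.092, 0.701]
contact_force: [-0.4, -0.7, 0.8]
opening: 0.006
```

Run:
```python
from h import *
from plant import *
s=get_state();print(s["time"],s["eef_pos"],s["contact_force"])
im=read_camera("scene");cv2.imwrite("pics/end.png",im)
print(blob(im,"b",(140,195,190,235))[:2],"before 163.0,214.1"); print(blob(im,"r",(195,195,225,235))[:2],"before 209.7,218.2")
```

```text
9.85 [ 0.60899997 -0.26472911  0.23678841] [-0.41751356 -0.65493212  0.77309532]
((np.float64(163.03174603174602), np.float64(214.0888888888889)), 315) before 163.0,214.1
((np.float64(209.8736842105263), np.float64(218.31578947368422)), 95) before 209.7,218.2
```

View pics/end.png

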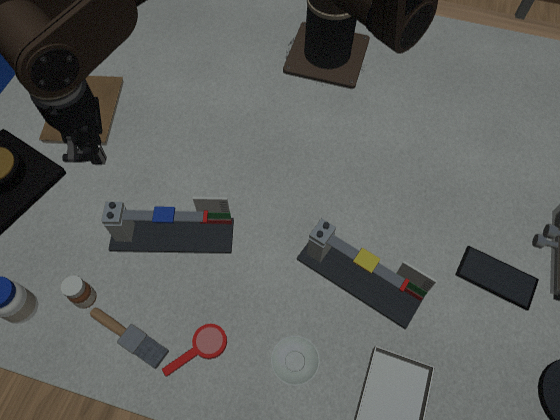

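The spring is back at its free position, with the pad at (163,214) and the tip at (205,216). The gripper is clear at (85,150) and nothing else has moved.

```bash
python3 -c "
from plant import *
print(sign_off())"
```

```text
the job is handed in; nothing more can be done
None
```

I pressed the blue pad straight down at mid-span with the shut gripper, and the red tip sank to about the middle of the green band. I handed the job in at about 10 s on the robot's clock.

- **Press:** the vertical force at the hold was 9–10 N, with 3–4 N each in x and y, probably from friction as the pad tilts. I set the tool about 6 mm toward the tip from the pad's centre to allow for that tilt.
- **Depth:** from the picture the tip had sunk about 39–40 mm, roughly 20 mm above the red zone. The network's `blue_tip` reports gave the middle of the visible spring rather than the tip, so I used the tip's pixel positions and the pad height instead.
- **Hold:** the tip stayed at that depth for about 2 s, and was inside the band for about 3 s in all.
- **Afterwards:** the pad and tip are within 0.2 px of where they started and the contact force is back to noise. The gripper is about 14 cm above the pad and 9 cm to one side, and the yellow-pad stand was never approached.

No check failed.

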